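Lock the specimen stage with its linch pin

ROBOT

A 6-joint arm with a two-finger parallel gripper is mounted at the origin on the work surface. World frame = base frame: x ahead of the robot, y to its left, z up, the work surface at z = 0. Lengths are in m, angles in rad, forces in N, time in s.
With the tool pointing down it reaches from about 0.275 to 0.775 m from the base axis. Payload 14.6 kg.
Tool frame: the origin (TCP) lies at the very end of the fingers, on their centre line; the grasp point (between the pads) lies 19 mm behind it; z points along the fingers, y is the direction in which the jaws open and shut (so a half turn about z gives the same grasp; the last joint's range is limited). The gripper opens to 85 mm and grips with 20 to 120 N. Pads are 22 mm wide; open, the fingers measure 114 mm over their backs; the gripper's body (76 mm by 85 mm) begins 54 mm behind the grasp point. The pads swing forward as they close: fully open they stand 13 mm farther back than shut.
Start: joints at [1.071, 0.263, -0.048, 1.259, 0, 1.415], TCP at [0.177, 0.494, 0.231] pointing down, gripper open.
Joint ranges: [-2.65, 2.65], [-0.89, 1.7], [-1.18, 1.37], [-2.13, 2.11], [-1.35, 1.29], [-3.14, 3.14]. Speed limits (rad/s): [1.89, 1.89, 2.57, 2.79, 3.14, 3.14].

INTERFACE

Orientations are given as a unit quaternion [x, y, z, w].
In Python, from station import manip gives the robot as it stands.
- The arm moves only by the shell command python3 -m crank 'ROWS'. ROWS is text: rows parted by semicolons, each of 5 numbers parted by spaces: the shift along the tool's x, y, z in cm, then the turn about the tool's z in rad, then the closure, from 0 (fully open) to 1 (shut). A call has exactly 8 rows; each row shifts and turns the commanded pose from where the row before left it, along the tool's axes as they then stand; what a row does not reach is not made up. A row lasts 1/10 s, in which the tool goes at most 50 mm and 8.59 degrees, less where a joint would pass 70% of its speed; a pose out of reach is approached as far as the arm can. A call is refused whole if a number of a shift passes 5 or a number of a turn 0.15, either way. A call with a gripper value outside its range is refused whole. The fingers move at their own pace and stop on an object; the grip force is fixed at half the most. Time passes only in rows, so rows that do not move let the fingers close, or fill a call up. It gives the time, the measured TCP pose, the force and the opening at its end, in the units of the state.
- manip.get_state(): the state, without advancing time (a new reading comes with each control period).
- manip.snapshot(name): name is "side" or "top"; returns the picture (420x560x3 uint8, red, green, blue); there is no depth.
- manip.get_calibration(name): a dict with "mtx" (3x3 intrinsics, pixels), "dist" ([k1, k2, p1, p2, k3] as OpenCV has them; the pictures are not rectified), "position" and "orientation" of the camera in the world. Camera axes: x right, y down, z forward; pixel columns grow to the right and rows downward; lengths in m; the calibration is good to about 2 mm. A picture is of the moment at which its call begins. get_calibration takes no time and is no camera call.
- manip.job_done(): hands the job in, once; it reports no verdict.
The state is a dict: "clock": time; "q": joint angles; "qvel": joint speeds; "joint_efforts": joint torques, N m; "ee_pos": TCP position; "eef_rot": TCP orientation; "wrist_force": force on the tool from outside, world axes, zero at the start; "moment": the same for the moment, N m; "grip_width": finger opening in m.
Only numpy, scipy, OpenCV 4.12 (cv2) and the standard library are available. Lean on these libraries where they do the work, as an engineer would, in place of code of your own. Each camera call takes 0.05 s, during which the arm holds its last target.

TASK

Lock the tilted specimen stage of the vacuum chamber: take the pin with the hinged wire ring out of the pin stand and push it fully home through the hole in the sloping lug on the chamber base, with the ring on the side of the lug's free upper end. Then flip the ring over that end of the lug until it snaps past the pin's sprung nose and stays shut. Leave the plain pin in its hole and do not shift the other things.

Things in the scene. Friction and masses are not known exactly. Their poses are not given: they have to be found in the camera images.
- pin: Steel linch pin, 0.24 kg, starting upright in the stand. Origin: middle of the flange's underside (seat); +z up to the head, shank along -z, ring opens to +x. Flange 30 x 30 x 6 mm. Head to grip: 24 mm square bar, z 6 to 58 mm. Shank 14 mm square to z = -70, tapering to 10 mm at -79, then a round brass sprung nose to -86.5 that gives way 6 mm. Ring hinge along y at z = +10 mm.
- ring (a joint): Hinge angle of the ring on the pin, rad. 0 = shut (stop): cross bar past the nose, 11 mm to the -x side of the pin axis. Grows to 2.1 as it opens to the pin's +x side; 1.68 = square to the pin. Starts at 1.6 to 1.95. Friction (0.055 N m) keeps it where it is left. From 0.18 to 0.11 the bar must be pressed over the sprung nose (about 3 N at the bar); then it snaps to below 0.07.
- ring_bar (a point): Middle of the ring's cross bar, 98 mm from the hinge. The ring is a U of round steel wire: two 6 mm legs at y = -28 and +28 mm in the pin's frame, and a 7 mm cross bar along the pin's y, 99 mm long: its ends stand out 18 mm beyond the legs as thumb tabs to press on. Only the position matters.
- lug: Fixed aluminium bar, 30 mm wide (y), 48 mm thick (z 0 to -48), x -85 to +16 mm. Origin: centre of the hole's mouth in its upper face, 155 mm above the table. +z: hole axis out of the mouth, 40 degrees from vertical, leaning to the robot at yaw 0; +x: up the slope to the free end. Through hole 16.5 mm square. Pin home: its frame = this frame; the ring's legs pass either side of the lug.
- chamber: Fixed round chamber base, radius 105 mm (foot 112 mm), 50 mm high, origin at the centre of its underside. It carries the lug, whose hole's mouth lies 10 mm to its -x side, 155 mm up. A 30 mm wide post stands under the lug's lower end.
- stand: Fixed white plastic pin stand, 80 (x) x 150 (y) x 94 mm high, origin at the centre of its underside. Two through holes, 16.5 mm square, at y = -40 and +40 mm.
- plain_pin: The other pin in the stand: same shank and flange, round head of 26 mm, 35 mm high, and no ring. Origin in the middle of the flange's underside. It is to stay in its hole.
- spanner: Loose steel spanner, 170 mm, lying flat; a bystander.
- driver: Loose screwdriver, 190 mm, lying flat; a bystander.
- gasket_ring: Loose black rubber gasket ring, 90 mm across, 10 mm high; a bystander.
- solvent: Loose amber bottle, 60 mm across, 130 mm high; a bystander.
- dish: Loose glass dish, 100 mm across, 25 mm high; a bystander.
- jar: Loose white jar, 60 mm across, 70 mm high; a bystander.
- flange: Loose steel pipe flange, 80 mm across, 50 mm high; a bystander.
There are look-alikes about, which are no part of the job. Leave any blue or brown look-alike of the chamber alone.

How it is judged:
By the outcome, as a careful person would: the job done as asked, in the order asked, and still so for the second after the job is handed in, with the robot touching nothing.
It also fails if it takes over 62 s, if anything falls off the work surface, if the arm or the gripper's body presses on something with over 40 N, if the wrist force passes 120 N, or if a joint passes its speed limit or range.

## Working session

There is one attempt and no reset: what is moved stays moved. The work goes in short steps, Python scripts to look and compute and a shell command to move; the robot and the scene stay as the last step left them, time stands still between calls to the robot, and variables do not carry over. Pictures are saved under pics/ and viewed, and the job is handed in when it is done.

```bash
ls; mkdir -p pics; python3 - <<'E'
from station import manip
import cv2
print(manip.get_state())
for n in("side","top"):
    im=manip.snapshot(n); cv2.imwrite(f"pics/{n}0.png",im[:,:,::-1]); print(n,manip.get_calibration(n))
E
```

```text
pics
{'clock': 0.0, 'q': array([ 1.07071210e+00,  2.63530313e-01, -4.89624600e-02,  1.25937108e+00,
        2.24564560e-05,  1.41550086e+00]), 'qvel': array([-0.00151292,  0.00176511, -0.0008027 , -0.00097552,  0.00193231,
       -0.00123143]), 'joint_efforts': array([-1.33554222e-03, -6.37624812e+01,  3.84561110e+01,  1.41257656e-02,
       -1.18396292e-04, -2.76925896e-07]), 'ee_pos': array([0.17731257, 0.49386015, 0.23081189]), 'eef_rot': array([ 1.71541707e-01,  9.85176714e-01, -5.01747656e-04, -1.82426242e-04]), 'wrist_force': array([ 0.71712966, -0.52332147, -0.44951599]), 'moment': array([-0.0427495 ,  0.00473973, -0.03747886]), 'grip_width': 0.08544948842236597}
side {'mtx': array([[464.9622429 ,   0.        , 279.25361763],
       [  0.        , 464.9622429 , 209.29301986],
       [  0.        ,   0.        ,   1.        ]]), 'dist': array([-0.12512622,  0.        ,  0.        ,  0.        ,  0.        ]), 'position': array([ 0.35290938, -0.7601799 ,  0.84691417]), 'orientation': array([ 0.9146722 , -0.07794717,  0.0313618 , -0.39536747])}
top {'mtx': array([[404.06519123,   0.        , 282.73705411],
       [  0.        , 404.06519123, 214.32646986],
       [  0.        ,   0.        ,   1.        ]]), 'dist': array([-0.03338049,  0.        ,  0.        ,  0.        ,  0.        ]), 'position': array([ 0.39219764, -0.00250698,  1.2447405 ]), 'orientation': array([ 0.71117819, -0.70135878,  0.0343614 , -0.0337748 ])}
```

View pics/side0.png

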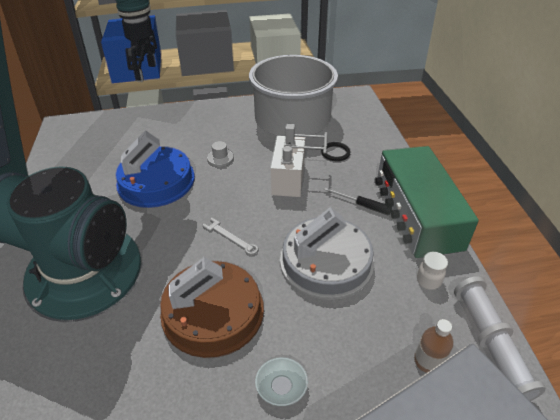

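View pics/top0.png

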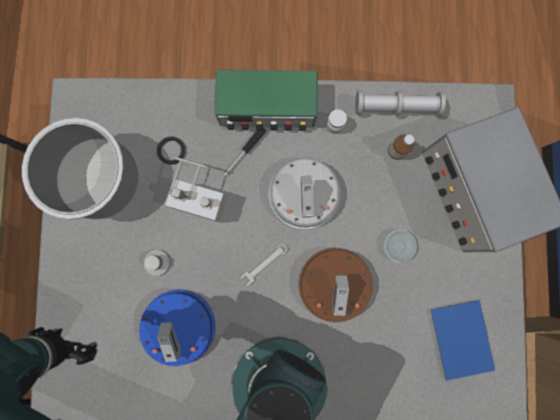

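```bash
cat > h.py <<'E'
import numpy as np, cv2
from scipy.spatial.transform import Rotation as R
from station import manip
C={n:manip.get_calibration(n) for n in("side","top")}
def ray(n,uv):
    c=C[n]; p=cv2.undistortPoints(np.array([[uv]],float),c["mtx"],c["dist"])[0,0]
    d=R.from_quat(c["orientation"]).apply([p[0],p[1],1]); return np.array(c["position"]),d/np.linalg.norm(d)
def onz(n,uv,z):
    o,d=ray(n,uv); return o+d*(z-o[2])/d[2]
def tri(uvs,uvt):
    o1,d1=ray("side",uvs);o2,d2=ray("top",uvt)
    A=np.stack([d1,-d2],1); s=np.linalg.lstsq(A,o2-o1,rcond=None)[0]
    a=o1+s[0]*d1;b=o2+s[1]*d2; return (a+b)/2,np.linalg.norm(a-b)
def proj(n,P):
    c=C[n]; r=R.from_quat(c["orientation"]).inv(); P=np.atleast_2d(P)
    q=r.apply(P-c["position"]); return cv2.projectPoints(q,np.zeros(3),np.zeros(3),c["mtx"],c["dist"])[0][:,0]
def crop(src,dst,x0,y0,x1,y1,k):
    im=cv2.imread(src)[y0:y1,x0:x1]; im=cv2.resize(im,None,fx=k,fy=k,interpolation=cv2.INTER_CUBIC)
    for i in range(x0//10*10+10,x1,10): cv2.putText(im,str(i),((i-x0)*k-10,10),0,.35,(0,255,255),1);cv2.line(im,((i-x0)*k,12),((i-x0)*k,18),(0,255,255),1)
    for i in range(y0//10*10+10,y1,10): cv2.putText(im,str(i),(0,(i-y0)*k+4),0,.35,(0,255,255),1);cv2.line(im,(24,(i-y0)*k),(30,(i-y0)*k),(0,255,255),1)
    cv2.imwrite(dst,im)
def snap(n,name):
    im=manip.snapshot(n); cv2.imwrite(f"pics/{name}.png",im[:,:,::-1]); return im
E
python3 - <<'E'
from h import *
crop("pics/side0.png","pics/s1.png",260,110,400,210,5)
crop("pics/side0.png","pics/s2.png",270,200,390,300,6)
crop("pics/top0.png","pics/t1.png",150,130,250,225,6)
crop("pics/top0.png","pics/t2.png",255,145,355,240,6)
E
```

```text
(no output)
```

View pics/s1.png

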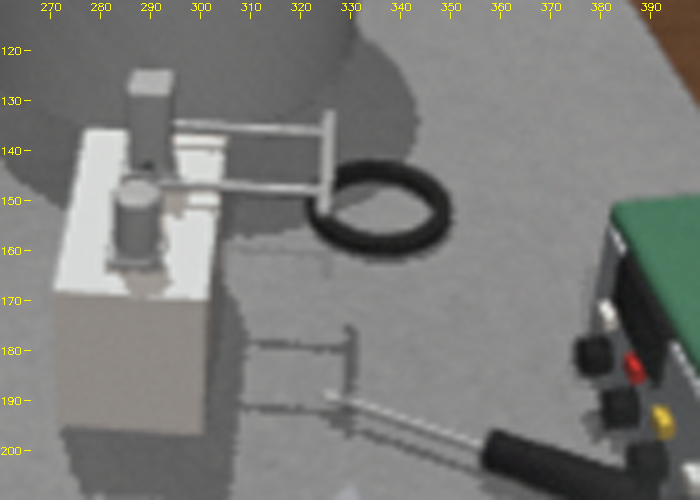

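View pics/s2.png

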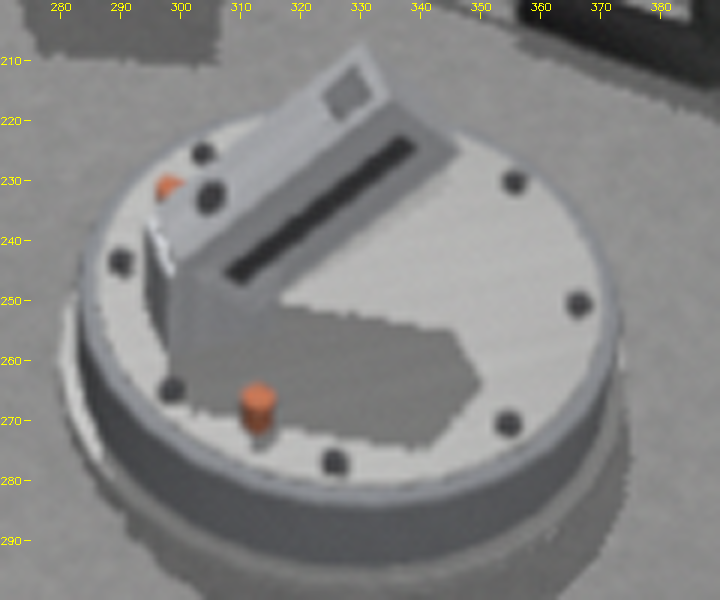

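View pics/t1.png

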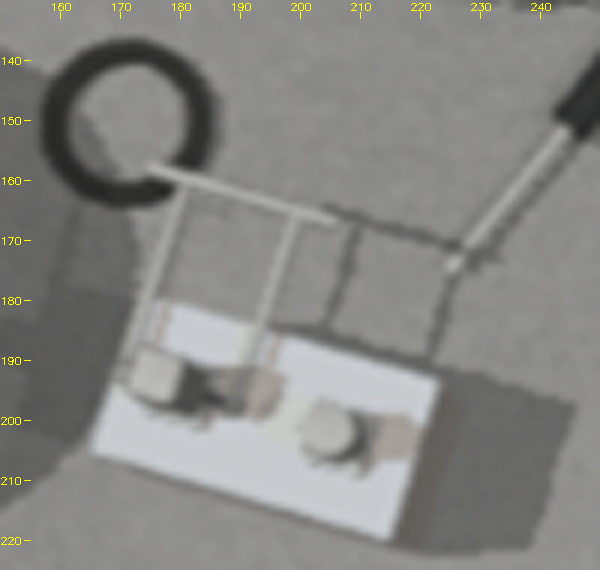

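View pics/t2.png

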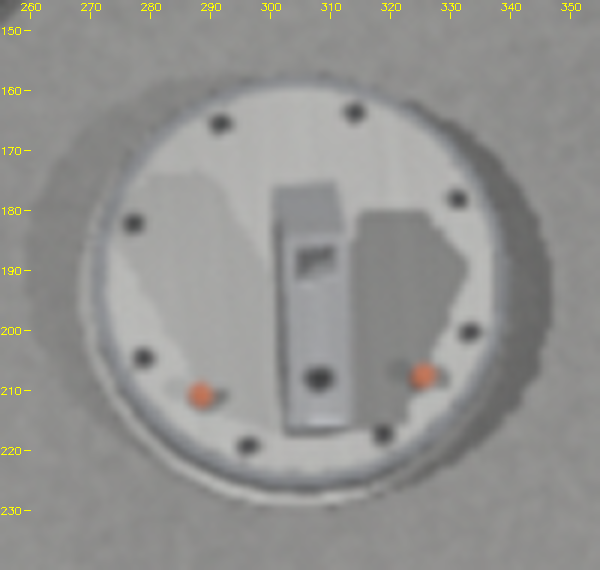

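```bash
python3 - <<'E'
from h import *
np.set_printoptions(precision=4,suppress=True)
T=lambda x,y,x0,y0,k:(x0+(x+.5)/k-.5,y0+(y+.5)/k-.5)
t1=lambda x,y:T(x,y,150,130,6); t2=lambda x,y:T(x,y,255,145,6); s1=lambda x,y:T(x,y,260,110,5); s2=lambda x,y:T(x,y,270,200,6)
c=[onz("top",t1(*p),.094) for p in((90,455),(392,540),(440,380),(168,300))]
for p in c: print(p)
print("stand c",(c[0]+c[2])/2, "len",np.linalg.norm(c[0]-c[1]),np.linalg.norm(c[2]-c[1]))
d=c[0]-c[1]; print("yaw y-axis",np.arctan2(-d[0],d[1]))
cs=[onz("side",s1(*p),.094) for p in((52,290),(207,299),(227,135),(86,130))]
print("side stand c",(cs[0]+cs[2])/2,np.linalg.norm(cs[0]-cs[1]),np.linalg.norm(cs[2]-cs[1]));
print("head",onz("top",t1(158,373),.152),onz("side",s1(151,82),.152),tri(s1(151,82),t1(158,373)))
print("plain",onz("top",t1(329,428),.135),onz("side",s1(139,190),.135))
print("bar",tri(s1(329,160),t1(242,194)),tri(s1(329,112),t1(150,166)),tri(s1(325,212),t1(338,222)))
print("mouth",onz("top",t2(316,262),.155),onz("side",s2(348,94),.155),tri(s2(348,94),t2(316,262)))
l=[onz("top",t2(*p),z) for p,z in(((283,233),.1653),((345,237),.1653),((352,428),.1004),((287,434),.1004))]
for p in l:print(p)
a=(l[0]+l[1])/2-(l[2]+l[3])/2; print("lug yaw",np.arctan2(a[1],a[0]),np.linalg.norm(a))
# side: upper face corners
for p,z in(((362,42),.1653),((390,97),.1653),((175,276),.1004),((150,222),.1004)): print("s",onz("side",s2(*p),z))
# chamber centre top rim z=.05
im=cv2.imread("pics/top0.png")
e=[t2(*p) for p in((298,80),(90,290),(502,270),(305,490))]
for p in e: print("rim",onz("top",p,.05))
E
```

```text
[0.5245 0.3372 0.094 ]
[0.4857 0.191  0.094 ]
[0.563  0.1703 0.094 ]
[0.6001 0.3027 0.094 ]
stand c [0.5437 0.2538 0.094 ] len 0.15128625337076393 0.08002831026990875
yaw y-axis -0.25931183338138564
side stand c [0.5463 0.2518 0.094 ] 0.08117472340761712 0.15099659201283067
head [0.5559 0.2906 0.152 ] [0.5567 0.2875 0.152 ] (array([0.5568, 0.2912, 0.1495]), np.float64(0.0012148614007276518))
plain [0.5338 0.2148 0.135 ] [0.5367 0.2137 0.135 ]
bar (array([0.652 , 0.2664, 0.1036]), np.float64(0.00319957448255174)) (array([0.664 , 0.3112, 0.1047]), np.float64(0.001321952076692512)) (array([0.6386, 0.2199, 0.1034]), np.float64(0.0025293362572617996))
mouth [ 0.57   -0.0685  0.155 ] [ 0.572  -0.0712  0.155 ] (array([ 0.5715, -0.0689,  0.1527]), np.float64(0.002347550556541554))
[ 0.5813 -0.0529  0.1653]
[ 0.5799 -0.0809  0.1653]
[ 0.4995 -0.0896  0.1004]
[ 0.4962 -0.0588  0.1004]
lug yaw 0.087212670339777 0.10536879779214295
s [ 0.5802 -0.0561  0.1653]
s [ 0.5829 -0.0854  0.1653]
s [ 0.5049 -0.098   0.1004]
s [ 0.5011 -0.0701  0.1004]
rim [ 0.6794 -0.0652  0.05  ]
rim [0.5714 0.0375 0.05  ]
rim [ 0.5844 -0.1677  0.05  ]
rim [ 0.4732 -0.0704  0.05  ]
```

```bash
python3 - <<'E'
from h import *
for s,d,b in(("side0","s3",(290,202,350,275)),("top0","t3",(292,170,324,222))):
    im=cv2.imread(f"pics/{s}.png")[b[1]:b[3],b[0]:b[2]]
    k=8 if s=="side0" else 11
    g=cv2.resize(im,None,fx=k,fy=k,interpolation=cv2.INTER_CUBIC)
    g=cv2.convertScaleAbs(g,alpha=1.3)
    for i in range(0,b[2]-b[0],5): cv2.line(g,(i*k,0),(i*k,4),(0,255,255)); cv2.putText(g,str(b[0]+i),(i*k,12),0,.3,(0,255,255))
    for i in range(0,b[3]-b[1],5): cv2.line(g,(0,i*k),(4,i*k),(0,255,255)); cv2.putText(g,str(b[1]+i),(5,i*k+3),0,.3,(0,255,255))
    cv2.imwrite(f"pics/{d}.png",g)
E
```

```text
(no output)
```

View pics/s3.png

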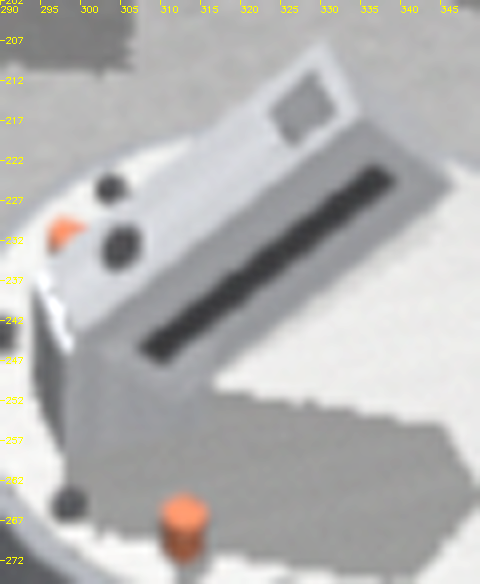

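View pics/t3.png

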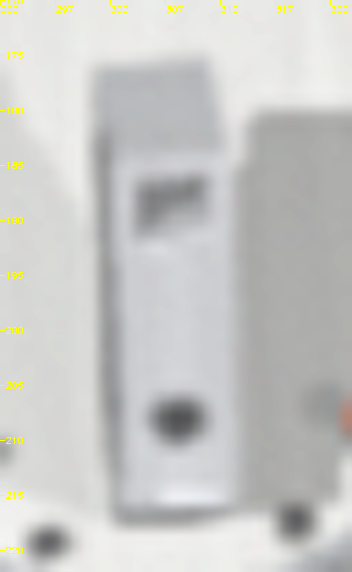

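```bash
python3 - <<'E'
from h import *
np.set_printoptions(precision=4,suppress=True)
s=lambda x,y:(290+(x+.5)/8-.5,202+(y+.5)/8-.5); t=lambda x,y:(292+(x+.5)/11-.5,170+(y+.5)/11-.5)
P={}
for n,a,b in(("hole",(303,108),(171,205)),("dot",(122,247),(178,419)),("cR",(361,115),(238,158)),("cL",(322,43),(122,153))):
    P[n],e=tri(s(*a),t(*b)); print(n,P[n],e)
d=P["hole"]-P["dot"]; print("yaw",np.arctan2(d[1],d[0]),"slope",np.degrees(np.arctan2(d[2],np.hypot(d[0],d[1]))))
d=P["cL"]-P["cR"]; print("yaw",np.arctan2(-d[0],d[1]),np.linalg.norm(d))
def pl(n,a,b): 
    v=np.cross(ray(n,a)[1],ray(n,b)[1]); return v/np.linalg.norm(v)
d=np.cross(pl("side",s(361,115),s(85,338)),pl("top",t(238,158),t(236,500)));d/=np.linalg.norm(d);print("R edge",d,np.arctan2(-d[1],-d[0]) if d[0]<0 else np.arctan2(d[1],d[0]))
d=np.cross(pl("side",s(322,43),s(45,262)),pl("top",t(110,153),t(122,500)));d/=np.linalg.norm(d);print("L edge",d)
E
```

```text
hole [ 0.5715 -0.0684  0.1528] 0.0019787974960530533
dot [ 0.5224 -0.073   0.1126] 0.0015384142130520668
cR [ 0.5821 -0.0843  0.1635] 0.0028766225358403145
cL [ 0.5809 -0.0553  0.1635] 0.0012237382047155783
yaw 0.09343294471966933 slope 39.23336781609381
yaw 0.04267864793918706 0.028945347609979372
R edge [-0.7356 -0.0514 -0.6754] 0.06981631900947721
L edge [-0.7606 -0.0678 -0.6456]
```

```bash
python3 -m crank '-4.6 -0.7 0 0 0; -4.6 -0.7 0 0 0; -4.6 -0.7 0 0 0; -4.6 -0.7 0 0 0; -4.6 -0.7 0 0 0; -4.6 -0.7 0 0 0; -4.6 -0.7 0 0 0; -4.6 -0.7 0 -0.09 0'; cat > st.py <<'E'
from h import *
import sys
np.set_printoptions(precision=4,suppress=True)
def st(target=None,yaw=None,ref=None):
    s=manip.get_state(); p=np.array(s["ee_pos"]); M=R.from_quat(s["eef_rot"])
    m=M.as_matrix()
    print("t",round(float(s["clock"]),2),"p",p,"yang",np.arctan2(m[1,1],m[0,1]),"zax",m[:,2],"F",s["wrist_force"],"M",s["moment"],"w",s["grip_width"])
    if target is not None:
        print("tool shift cm",M.inv().apply(np.array(target)-p)*100)
    if yaw is not None: print("turn",-(yaw+np.pi/2-np.arctan2(m[1,1],m[0,1])))
    return s
E
python3 -c "
from st import *
st([.5558,.291,.119],-.252)"
```

```text
clock: 0.9
ee_pos: [0.5063, 0.3157, 0.231]
eef_rot: [0.127, 0.992, -0.0, -0.0]
wrist_force: [0.9, 1.2, 0.3]
grip_width: 0.0853
t 0.9 p [0.5063 0.3157 0.231 ] yang 1.3163107653434674 zax [-0.0004 -0.0001 -1.    ] F [0.9026 1.1764 0.2613] M [0.0982 0.0058 0.0134] w 0.08528793238691651
tool shift cm [-5.4152 -1.1401 11.2032]
turn -0.002485561451429197
```

```bash
python3 -m crank '-2.7 -0.6 0 0 0; -2.7 -0.5 0 0 0; 0 0 0 0 0; 0 0 3.5 0 0; 0 0 4 0 0; 0 0 3.5 0 0; 0 0 0 0 0; 0 0 0 0 0'; 
python3 -c "
from st import *
st([.5558,.291,.119],-.252)
snap('side','s4');snap('top','t4')
crop('pics/s4.png','pics/s4c.png',240,60,370,200,4)
crop('pics/t4.png','pics/t4c.png',130,120,250,240,5)
"
```

```text
clock: 1.7
ee_pos: [0.554, 0.293, 0.1221]
eef_rot: [0.127, 0.992, -0.0, -0.0]
wrist_force: [0.5, -0.4, 0.3]
grip_width: 0.0854
t 1.7 p [0.554  0.293  0.1221] yang 1.3163194054577918 zax [-0.0005 -0.0001 -1.    ] F [ 0.5179 -0.4131  0.2671] M [ 0.0442  0.0054 -0.0081] w 0.08542835514120183
tool shift cm [-0.2252 -0.1464  0.3071]
turn -0.002476921337104754
```

View pics/s4c.png

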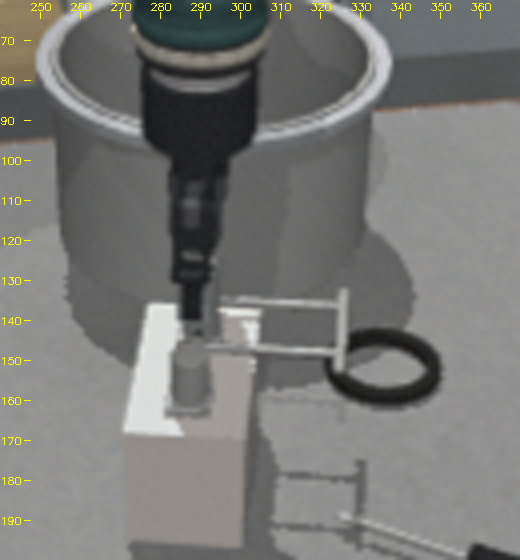

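View pics/t4c.png

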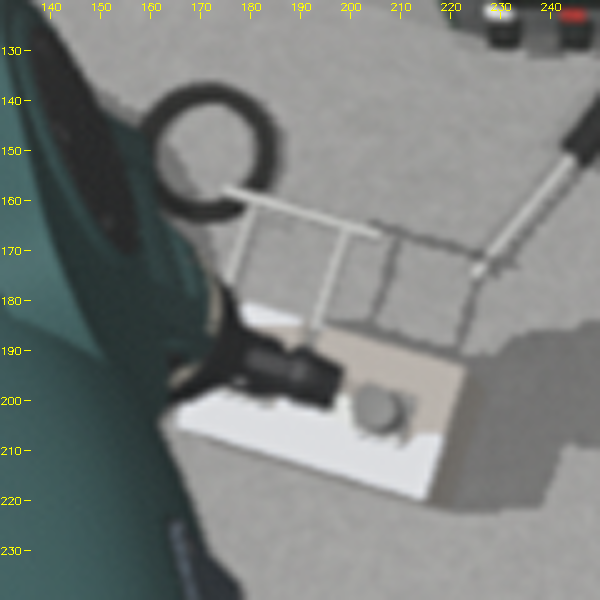

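```bash
python3 -m crank '-0.3 -0.1 0.1 0 0; 0 0 0 0 1; 0 0 0 0 1; 0 0 0 0 1; 0 0 0 0 1; 0 0 0 0 1; 0 0 0 0 1; 0 0 0 0 1'; 
python3 -c "
from st import *
st()
"
```

```text
clock: 2.6
ee_pos: [0.557, 0.291, 0.1205]
eef_rot: [0.127, 0.992, -0.0, 0.0]
wrist_force: [-1.4, -2.0, 5.0]
grip_width: 0.0235
t 2.6 p [0.557  0.291  0.1205] yang 1.31598513971581 zax [ 0.0002 -0.0002 -1.    ] F [-1.4178 -2.0119  5.0259] M [-0.4697  0.3737  0.0259] w 0.023548773842038906
```

```bash
python3 -m crank '0 0 -0.6 0 1; 0 0 -2 0 1; 0 0 -2.5 0 1; 0 0 -2 0 1; 0 0 -0.5 0 1; 0 0 0 0 1; 0 0 0 0 1; 0 0 0 0 1'; 
python3 -c "
from st import *
st()
snap('side','s5')
crop('pics/s5.png','pics/s5c.png',240,40,370,200,4)
"
```

```text
clock: 3.4
ee_pos: [0.5565, 0.2909, 0.1951]
eef_rot: [0.127, 0.992, -0.0, -0.001]
wrist_force: [-0.3, -0.4, -3.1]
grip_width: 0.0237
t 3.4 p [0.5565 0.2909 0.1951] yang 1.3160289386741726 zax [-0.0017 -0.0006 -1.    ] F [-0.3315 -0.3989 -3.0721] M [-0.0267  0.0627  0.0138] w 0.02369507498497482
```

View pics/s5c.png

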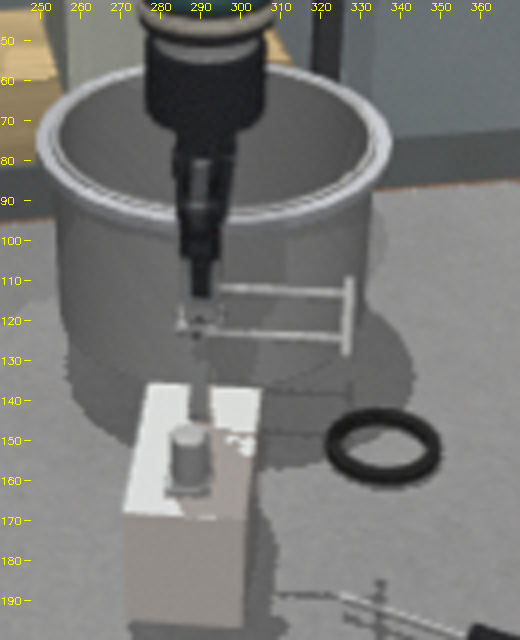

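```bash
python3 -m crank '1.2 0 -0.2 0 1; 1.2 0 0 0 1; 1.1 0 0.1 0 1; 1.1 0 0.2 0 1; 0 0 0 0 1; 0 0 0 0 1; 0 0 0 0 1; 0 0 0 0 1'; 
python3 -c "
from st import *
st()
snap('side','s6')
crop('pics/s6.png','pics/s6c.png',220,40,360,200,4)
"
```

```text
clock: 4.25
ee_pos: [0.5126, 0.3025, 0.195]
eef_rot: [0.127, 0.992, -0.0, -0.0]
wrist_force: [1.7, -0.6, -2.2]
grip_width: 0.0231
t 4.25 p [0.5126 0.3025 0.195 ] yang 1.315778905772039 zax [-0.0007 -0.     -1.    ] F [ 1.6715 -0.6343 -2.2391] M [-0.1048 -0.1567 -0.0107] w 0.023082337200103463
```

View pics/s6c.png

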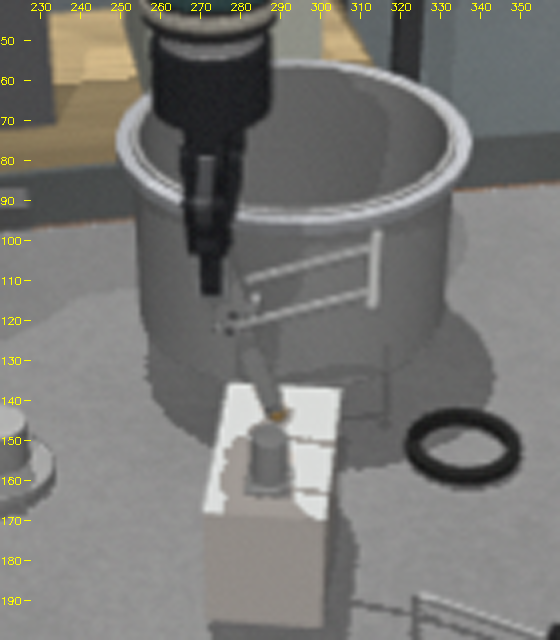

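```bash
python3 -m crank '0.5 0 0.3 0 1; 0.8 0 0.3 0 1; 0.9 0 0.4 0 1; 0.9 0 0.5 0 1; 0.9 0 0.6 0 1; 0 0 0 0 1; 0 0 0 0 1; 0 0 0 0 1'; 
python3 -c "
from st import *
st()
snap('side','s7')
crop('pics/s7.png','pics/s7c.png',220,40,360,200,4)
"
```

```text
clock: 5.1
ee_pos: [0.4739, 0.3127, 0.1744]
eef_rot: [0.127, 0.992, 0.0, -0.0]
wrist_force: [2.3, -0.4, -2.1]
grip_width: 0.023
t 5.1 p [0.4739 0.3127 0.1744] yang 1.315854818453705 zax [-0.0003  0.0002 -1.    ] F [ 2.3284 -0.3975 -2.0865] M [-0.1522 -0.4246 -0.0177] w 0.023012000727501845
```

View pics/s7c.png

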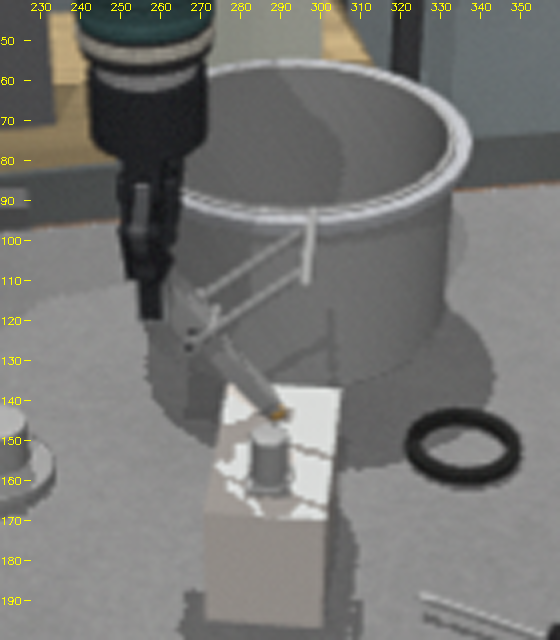

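```bash
python3 -m crank '0 0 -4 0 1; 0 0 -4.6 0 1; -1.1 -4.6 0 0 1; -1.1 -4.6 0 0 1; -1.1 -4.6 0 0 1; -1.1 -4.6 0 0 1; -1.1 -4.6 0 0 1; -1.1 -4.6 0 -0.11 1'; 
python3 -c "
from st import *
st([.467,-.0773,.260],.075)
"
```

```text
clock: 5.95
ee_pos: [0.4675, 0.0274, 0.2603]
eef_rot: [0.072, 0.997, 0.0, -0.0]
wrist_force: [2.1, -0.1, -2.0]
grip_width: 0.0234
t 5.95 p [0.4675 0.0274 0.2603] yang 1.4267326508740221 zax [-0.0004  0.0008 -1.    ] F [ 2.1412 -0.0894 -2.0161] M [ 0.0092 -0.0061  0.0096] w 0.023405098761299488
tool shift cm [ -1.4579 -10.366    0.022 ]
turn -0.2190636759208744
```

```bash
python3 -m crank '0 0 0 -0.11 1; 0 0 0 -0.11 1; 0.3 -3.5 0 0 1; 0.3 -3.5 0 0 1; 0.2 -3.4 0 0 1; 0 0 0 0 1; 0 0 0 0 1; 0 0 0 0 1'; 
python3 -c "
from st import *
st([.467,-.0773,.260],.075)
snap('side','s8');snap('top','t8')
crop('pics/s8.png','pics/s8c.png',230,110,380,260,5)
crop('pics/t8.png','pics/t8c.png',255,120,365,240,6)
"
```

```text
clock: 6.75
ee_pos: [0.4678, -0.0747, 0.2602]
eef_rot: [-0.038, 0.999, 0.0, -0.0]
wrist_force: [0.6, -0.1, -2.4]
grip_width: 0.0233
t 6.75 p [ 0.4678 -0.0747  0.2602] yang 1.646288611341415 zax [-0.0004  0.0006 -1.    ] F [ 0.6166 -0.13   -2.4416] M [-0.0103  0.0848  0.0083] w 0.023344510901210872
tool shift cm [ 0.0949 -0.2513  0.0222]
turn 0.0004922845465185066
```

View pics/s8c.png

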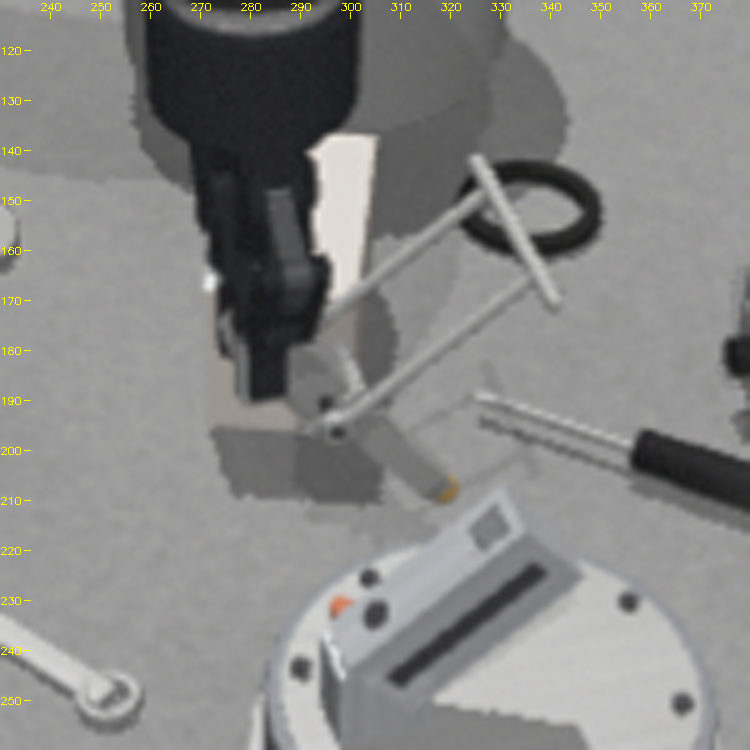

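View pics/t8c.png

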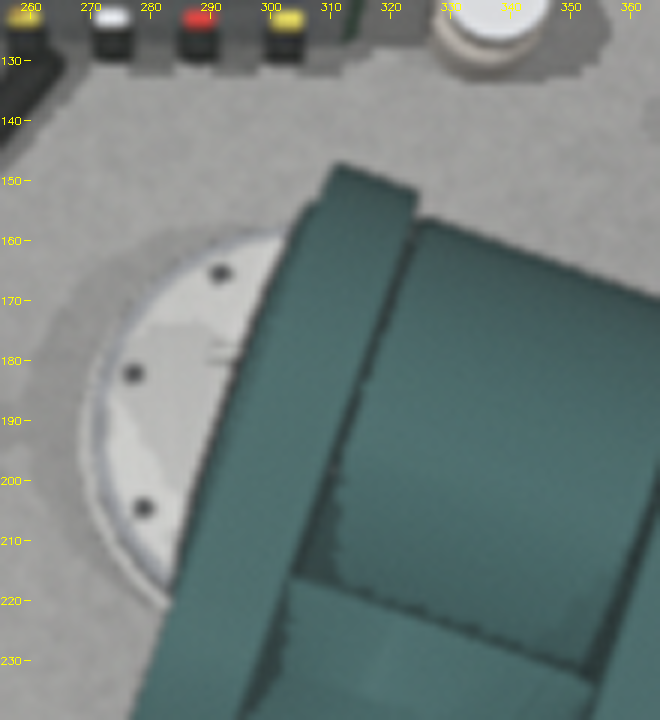

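```bash
python3 - <<'E'
from st import *
M=np.array([.571,-.0685,.155]); hs=np.array([290+303.5/8-.5,202+108.5/8-.5])
b=hs-proj("side",M)[0]; print("bias px",b)
s=manip.get_state(); p=np.array(s["ee_pos"]); m=R.from_quat(s["eef_rot"]).as_matrix(); n=m[:,1]
G=p+[0,0,.019]
for name,uv in(("nose",(456,491)),("nose2",(452,488))):
    px=np.array([230+(uv[0]+.5)/5-.5,110+(uv[1]+.5)/5-.5])
    for bb in(b,0*b):
        o,d=ray("side",px-bb); P=o+d*((p-o)@n)/(d@n); v=P-G
        print(name,P,"len",np.linalg.norm(v),"tilt",np.degrees(np.arctan2(-(v@m[:,0]),-v[2])))
E
```

```text
bias px [0.5978 0.6025]
nose [ 0.5552 -0.0678  0.1782] len 0.13373758862904397 tilt 40.92563678808906
nose [ 0.5566 -0.0677  0.1761] len 0.13625331483844494 tilt 40.81424571029416
nose2 [ 0.5533 -0.068   0.1804] len 0.13086204801271561 tilt 40.919343311845964
nose2 [ 0.5547 -0.0678  0.1783] len 0.13336800747476787 tilt 40.8058400097423
```

```bash
python3 -m crank '0.23 -0.2 0 0 1; -0.4 0 0.5 0 1; -0.4 0 0.5 0 1; -0.4 0 0.5 0 1; -0.2 0 0.2 0 1; 0 0 0 0 1; 0 0 0 0 1; 0 0 0 0 1'; 
python3 -c "
from st import *
st([.467,-.0763,.260],.075)
snap('side','s9')
crop('pics/s9.png','pics/s9c.png',270,150,370,250,7)
"
```

```text
clock: 7.65
ee_pos: [0.4798, -0.0765, 0.2435]
eef_rot: [-0.038, 0.999, -0.0, 0.0]
wrist_force: [-0.2, -0.9, -2.9]
grip_width: 0.0232
t 7.65 p [ 0.4798 -0.0765  0.2435] yang 1.6459610977181514 zax [ 0.0003 -0.0001 -1.    ] F [-0.2343 -0.9222 -2.9027] M [-0.0621  0.1291 -0.0546] w 0.02319069685771817
tool shift cm [ 1.2712  0.112  -1.6542]
turn 0.00016477092325484222
```

View pics/s9c.png

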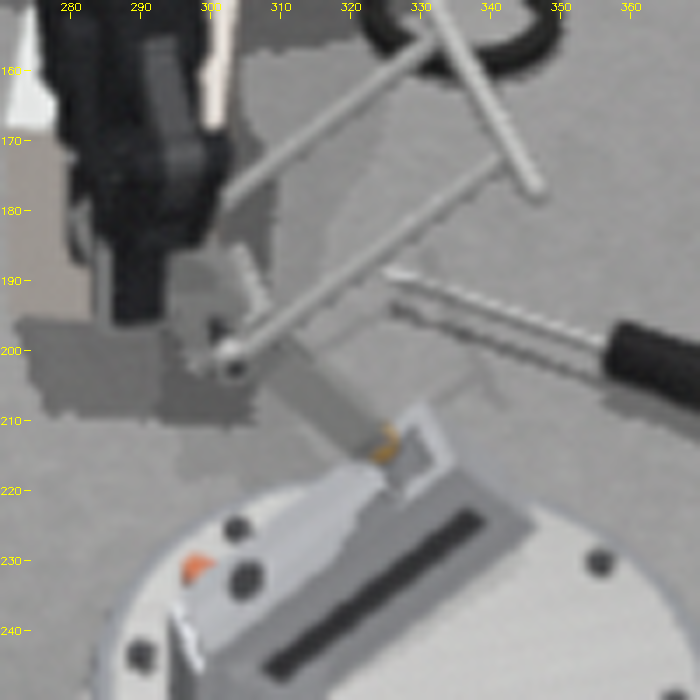

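```bash
python3 -m crank '-0.32 0 0.38 0 1; -0.32 0 0.38 0 1; -0.32 0 0.38 0 1; -0.32 0 0.38 0 1; -0.32 0 0.38 0 1; 0 0 0 0 1; 0 0 0 0 1; 0 0 0 0 1'; 
python3 -c "
from st import *
st()
snap('side','s10')
crop('pics/s10.png','pics/s10c.png',270,150,370,250,7)
"
```

```text
clock: 8.5
ee_pos: [0.4957, -0.0752, 0.2244]
eef_rot: [-0.038, 0.999, -0.0, 0.0]
wrist_force: [0.3, -0.0, -2.4]
grip_width: 0.023
t 8.5 p [ 0.4957 -0.0752  0.2244] yang 1.645973945816741 zax [ 0.0002 -0.0001 -1.    ] F [ 0.3144 -0.0194 -2.4108] M [-0.0512  0.0906  0.022 ] w 0.022991477167923248
```

View pics/s10c.png

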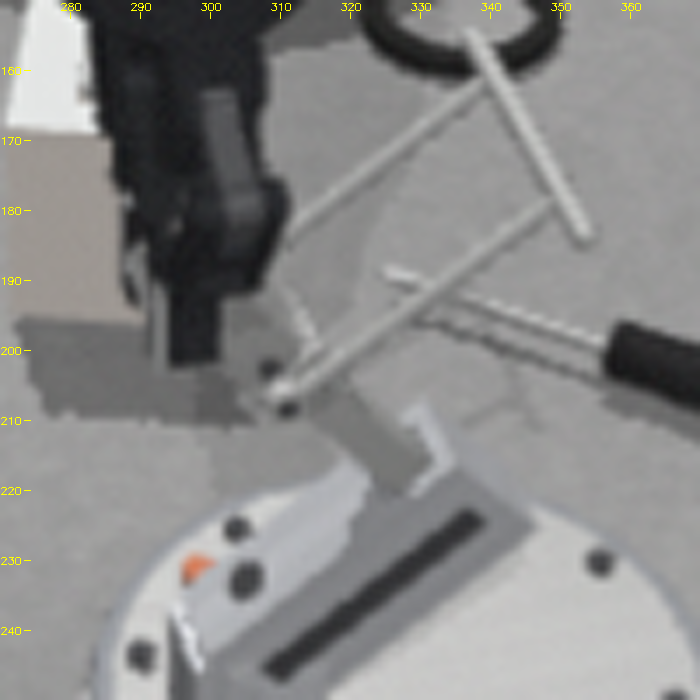

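```bash
python3 -m crank '-0.38 0 0.46 0 1; -0.38 0 0.46 0 1; -0.38 0 0.46 0 1; -0.39 0 0.46 0 1; -0.39 0 0.46 0 1; -0.39 0 0.46 0 1; 0 0 0 0 1; 0 0 0 0 1'; 
python3 -c "
from st import *
st([.5418,-.0708,.1709])
"
```

```text
clock: 9.35
ee_pos: [0.5187, -0.0735, 0.1966]
eef_rot: [-0.038, 0.999, 0.0, -0.0]
wrist_force: [0.0, -0.5, -3.8]
grip_width: 0.0231
t 9.35 p [ 0.5187 -0.0735  0.1966] yang 1.6460910203303918 zax [-0.0003  0.0001 -1.    ] F [ 0.0136 -0.5317 -3.8441] M [ 0.0017  0.2279 -0.025 ] w 0.02307166191785403
tool shift cm [-2.3251  0.0921  2.5663]
```

```bash
python3 -m crank '-0.38 0 0.45 0 1; -0.38 0 0.45 0 1; -0.38 0 0.45 0 1; -0.38 0 0.45 0 1; -0.38 0 0.45 0 1; 0 0 0 0 1; 0 0 0 0 1; 0 0 0 0 1'; 
python3 -c "
from st import *
st([.5418,-.0708,.1709])
"
```

```text
clock: 10.15
ee_pos: [0.5374, -0.072, 0.1738]
eef_rot: [-0.038, 0.999, 0.0, -0.0]
wrist_force: [-3.2, 0.9, -10.6]
grip_width: 0.0229
t 10.15 p [ 0.5374 -0.072   0.1738] yang 1.6460428420713278 zax [-0.001   0.0003 -1.    ] F [ -3.2439   0.8726 -10.5985] M [-0.09    1.069  -0.0009] w 0.02285325691753989
tool shift cm [-0.4497  0.0837  0.286 ]
```

```bash
python3 -m crank '0.1 0 0.1 0 1; 0 0 0 0 1; -0.2 0 0.25 0 1; 0 0 0 0 1; 0 0 0 0 1; 0 0 0 0 1; 0 0 0 0 1; 0 0 0 0 1'; 
python3 -c "
from st import *
st([.5418,-.0708,.1709])
snap('side','s11')
crop('pics/s11.png','pics/s11c.png',270,150,370,250,7)
"
```

```text
clock: 10.95
ee_pos: [0.5377, -0.0724, 0.1721]
eef_rot: [-0.037, 0.999, -0.001, -0.0]
wrist_force: [-17.7, -2.6, 18.1]
grip_width: 0.0231
t 10.95 p [ 0.5377 -0.0724  0.1721] yang 1.6456068694704897 zax [-0.0004 -0.0017 -1.    ] F [-17.7085  -2.5599  18.0556] M [-0.333   3.1828  0.0479] w 0.023120066810428212
tool shift cm [-0.4232  0.1336  0.118 ]
```

View pics/s11c.png

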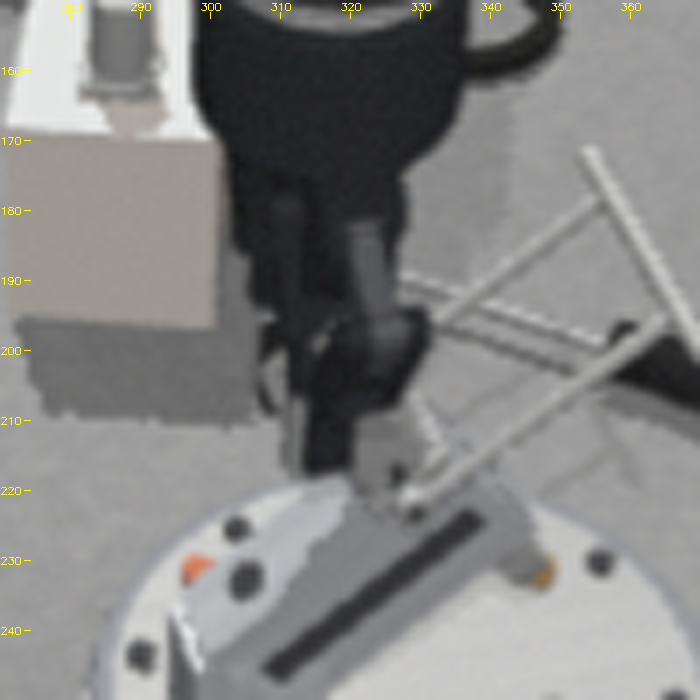

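```bash
python3 - <<'E'
from st import *
M=np.array([.571,-.0685,.155]); b=np.array([.6,.6])
L=R.from_euler("ZY",[.075,-np.radians(40)])
for P in((0,0,-.0865),(0,0,-.0825),(0,-.031,.010),(.0,-.031,.014),(-.015,-.015,0)):
    print(P,M+L.apply(P),proj("side",M+L.apply(P))[0]+b, "crop",(proj("side",M+L.apply(P))[0]+b-[270,150])*7)
E
```

```text
(0, 0, -0.0865) [ 0.6264 -0.0643  0.0887] [348.7751 231.9229] crop [551.4255 573.4603]
(0, 0, -0.0825) [ 0.6239 -0.0645  0.0918] [347.8406 231.1837] crop [544.884  568.2859]
(0, -0.031, 0.01) [ 0.5669 -0.0999  0.1627] [329.3915 222.9259] crop [415.7407 510.481 ]
(0.0, -0.031, 0.014) [ 0.5643 -0.1001  0.1657] [328.3202 222.0966] crop [408.2415 504.6765]
(-0.015, -0.015, 0) [ 0.5607 -0.0843  0.1454] [324.2166 223.9561] crop [379.5165 517.693 ]
```

```bash
python3 -m crank '0 0 0 0 0; 0 0 0 0 0; 0 0 0 0 0; 0 0 0 0 0; 0 0 0 0 0; 0 0 -2 0 0; 0 0 -4 0 0; 0 0 -4 0 0'; 
python3 -m crank '2 0 -2 0 0; 4 0 0 0 0; 4 0 0 0 0; 4 0 0 0 0; 4 0 0 0 0; 0 0 0 0 0; 0 0 0 0 0; 0 0 0 0 0'; 
python3 -c "
from st import *
st()
snap('side','s12');snap('top','t12')
crop('pics/s12.png','pics/s12c.png',285,150,385,250,7)
crop('pics/t12.png','pics/t12c.png',255,120,365,240,6)
"
```

```text
clock: 11.8
ee_pos: [0.5382, -0.0719, 0.2717]
eef_rot: [-0.038, 0.999, 0.0, -0.001]
wrist_force: [1.0, -0.5, 0.8]
grip_width: 0.0854
clock: 12.6
ee_pos: [0.36, -0.0857, 0.2907]
eef_rot: [-0.038, 0.999, -0.0, 0.0]
wrist_force: [0.3, -0.2, 0.1]
grip_width: 0.0854
t 12.6 p [ 0.36   -0.0857  0.2907] yang 1.646101285881379 zax [ 0.0005 -0.0001 -1.    ] F [ 0.3085 -0.25    0.0751] M [-0.006  -0.0243 -0.0508] w 0.08540528575879949
```

View pics/s12c.png

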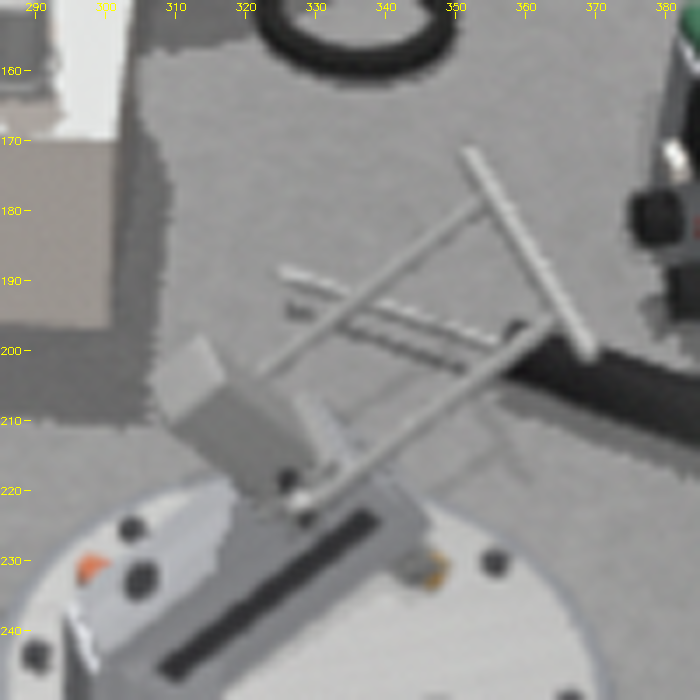

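View pics/t12c.png

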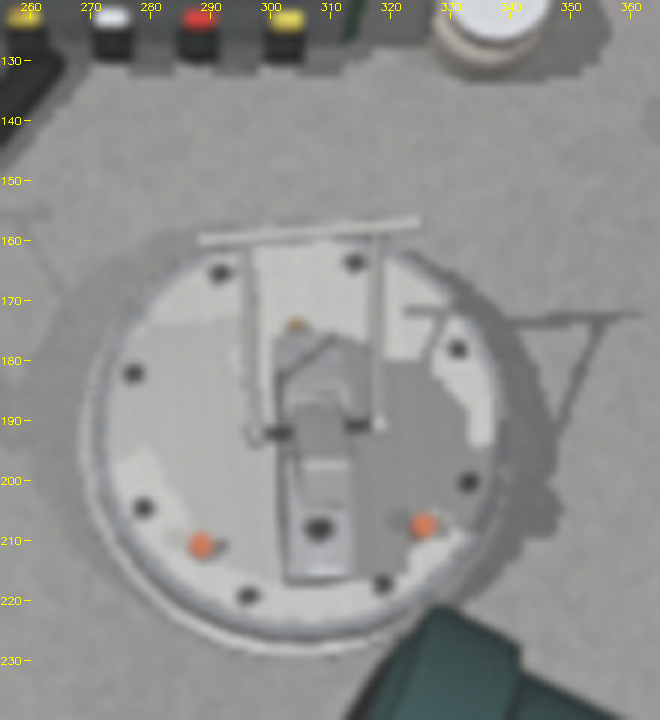

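```bash
python3 - <<'E'
from st import *
S=lambda x,y:(285+(x+.5)/7-.5,150+(y+.5)/7-.5); T=lambda x,y:(255+(x+.5)/6-.5,120+(y+.5)/6-.5)
M=np.array([.571,-.0685,.155]); 
for yaw in(.06,.075,.09):
  L=R.from_euler("ZY",[yaw,-np.radians(40)])
  print("yaw",yaw)
  for n,a,b in(("nose",(443,573),(296,322)),("barL",(468,150),(203,239)),("barR",(590,354),(415,221)),("barM",(530,254),(308,231))):
    P,e=tri(S(*a),T(*b)); l=L.inv().apply(P-M); print(n,P,e,"lug",l)
    if n=="barM": print(" angle",np.degrees(0),np.arctan2(l[0],-(l[2]-.010))+np.arctan2(.011,.0974))
E
```

```text
yaw 0.06
nose [ 0.6257 -0.0627  0.0868] 0.0012362355901736996 lug [-0.0018  0.0025 -0.0876]
barL [ 0.6336 -0.0154  0.2238] 0.0009082247640346652 lug [0.0945 0.0492 0.0105]
barR [ 0.644  -0.1069  0.2192] 0.0011312174093464184 lug [ 0.0954 -0.0427  0.0038]
barM [ 0.6395 -0.0608  0.219 ] 0.0021239233596069378 lug [0.0939 0.0036 0.0048]
 angle 0.0 1.6276809488542827
yaw 0.075
nose [ 0.6257 -0.0627  0.0868] 0.0012362355901736996 lug [-0.0017  0.0016 -0.0876]
barL [ 0.6336 -0.0154  0.2238] 0.0009082247640346652 lug [0.0951 0.0483 0.01  ]
barR [ 0.644  -0.1069  0.2192] 0.0011312174093464184 lug [ 0.0949 -0.0437  0.0043]
barM [ 0.6395 -0.0608  0.219 ] 0.0021239233596069378 lug [0.0939 0.0025 0.0047]
 angle 0.0 1.6273903113735697
yaw 0.09
nose [ 0.6257 -0.0627  0.0868] 0.0012362355901736996 lug [-0.0017  0.0008 -0.0876]
barL [ 0.6336 -0.0154  0.2238] 0.0009082247640346652 lug [0.0956 0.0473 0.0096]
barR [ 0.644  -0.1069  0.2192] 0.0011312174093464184 lug [ 0.0944 -0.0448  0.0047]
barM [ 0.6395 -0.0608  0.219 ] 0.0021239233596069378 lug [0.0939 0.0015 0.0047]
 angle 0.0 1.6271985433626328
```

```bash
python3 -m crank '-4.1 -0.6 0 0 1; -4.1 -0.6 0 0 1; -4.1 -0.6 0 0 1; -4.1 -0.6 0 0 1; -4.1 -0.6 0 0 1; -4.2 -0.5 0 0 1; -4.2 -0.5 0.5 0 1; 0 0 1 0 1';  cat > ring.py <<'E'
from st import *
H=np.array([.5646,-.069,.1627]); psi=.085
def tgt(elev,off=.003,dz=.0035,v=-.042):
    e=np.radians(elev); u=.098*np.cos(e)+off; z=.098*np.sin(e)+dz
    return H+[u*np.cos(psi)-v*np.sin(psi),u*np.sin(psi)+v*np.cos(psi),z]
def plan(lst):
    s=manip.get_state(); M=R.from_quat(s["eef_rot"]); p=np.array(s["ee_pos"]); 
    for a in lst:
        t=tgt(*a); print(a,t,"cm",M.inv().apply(t-p)*100); p=t
E
python3 -c "
from ring import *
st(tgt(37,.005,.025))
plan([(37,.005),(28,.003),(18,),(8,),(-2,),(-12,),(-22,)])
snap('side','s13')
crop('pics/s13.png','pics/s13c.png',285,110,405,250,4)
"
```

```text
clock: 13.5
ee_pos: [0.6556, -0.1037, 0.2723]
eef_rot: [-0.038, 0.999, 0.0, -0.0]
wrist_force: [-0.4, -0.7, -0.8]
grip_width: 0.0003
t 13.5 p [ 0.6556 -0.1037  0.2723] yang 1.6472602928602675 zax [-0.0009  0.0005 -1.    ] F [-0.4176 -0.6819 -0.8455] M [-0.0089  0.0265  0.0198] w 0.00030198530399198263
tool shift cm [0.4392 0.0245 2.5642]
(37, 0.005) [ 0.6511 -0.1038  0.2252] cm [0.4374 0.0233 4.7142]
(28, 0.003) [ 0.6574 -0.1032  0.2122] cm [-0.6273  0.0046  1.2964]
(18,) [ 0.664  -0.1027  0.1965] cm [-0.6688  0.0048  1.5719]
(8,) [ 0.6679 -0.1024  0.1798] cm [-0.3857  0.0023  1.6641]
(-2,) [ 0.6687 -0.1023  0.1628] cm [-0.0908 -0.0002  1.7058]
(-12,) [ 0.6667 -0.1025  0.1458] cm [ 0.2067 -0.0028  1.6957]
(-22,) [ 0.6617 -0.1029  0.1295] cm [ 0.4981 -0.0052  1.634 ]
```

View pics/s13c.png

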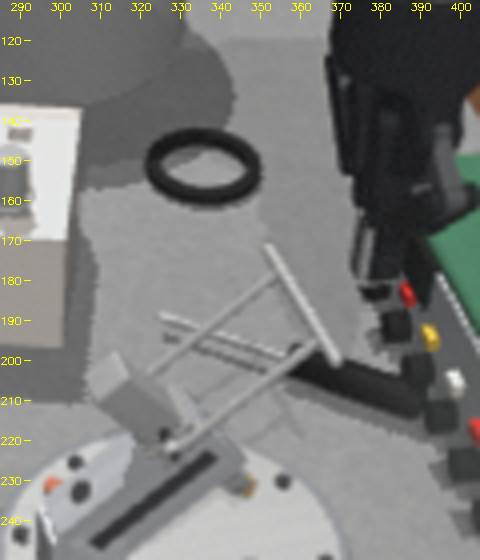

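```bash
python3 - <<'E'
from st import *
print("bottom front right",onz("side",(413,250),0))
for z in(.08,.1,.12): print(z,onz("side",(384,151),z),onz("top",(216,117),z),onz("top",(317,117),z),onz("top",(305,127),z))
E
python3 -c "
from h import *
crop('pics/top0.png','pics/t0b.png',210,60,350,160,5)"
```

```text
bottom front right [ 0.7988 -0.0726  0.    ]
0.08 [0.8148 0.2279 0.08  ] [0.7927 0.1997 0.08  ] [ 0.7968 -0.1005  0.08  ] [ 0.7657 -0.0651  0.08  ]
0.1 [0.8027 0.2022 0.1   ] [0.7859 0.1962 0.1   ] [ 0.7899 -0.0988  0.1   ] [ 0.7593 -0.064   0.1   ]
0.12 [0.7907 0.1764 0.12  ] [0.779  0.1928 0.12  ] [ 0.7829 -0.0971  0.12  ] [ 0.7529 -0.0629  0.12  ]
```

View pics/t0b.png

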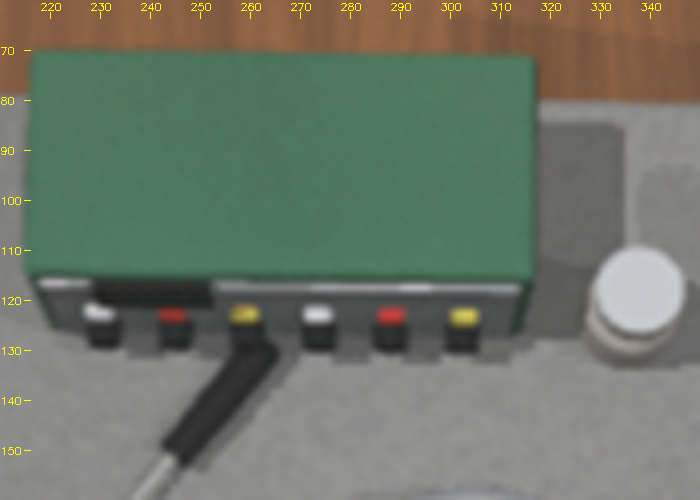

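```bash
python3 -m crank '0.4 0 2.4 0 1; 0 0 2.3 0 1; -0.6 0 1.3 0 1; -0.6 0 1.5 0 1; -0.4 0 1.6 0 1; 0 0 0 0 1; 0 0 0 0 1; 0 0 0 0 1';
python3 -c "
from ring import *
st()
plan([(-2,),(-12,),(-22,),(-30,.005),(-38,.007),(-44,.008),(-50,.008)])
snap('side','s14')
crop('pics/s14.png','pics/s14c.png',285,110,405,250,4)
"
```

```text
clock: 14.35
ee_pos: [0.6627, -0.1028, 0.1856]
eef_rot: [-0.038, 0.999, -0.0, 0.001]
wrist_force: [0.4, 0.1, 0.0]
grip_width: 0.0
t 14.35 p [ 0.6627 -0.1028  0.1856] yang 1.646072612227614 zax [ 0.0011 -0.0003 -1.    ] F [0.3691 0.0533 0.0269] M [ 0.0092 -0.0133  0.0111] w 2.9797991865732193e-05
(-2,) [ 0.6687 -0.1023  0.1628] cm [-0.6039  0.0111  2.2863]
(-12,) [ 0.6667 -0.1025  0.1458] cm [ 0.21   -0.0013  1.6953]
(-22,) [ 0.6617 -0.1029  0.1295] cm [ 0.5012 -0.0042  1.6331]
(-30, 0.005) [ 0.6577 -0.1032  0.1172] cm [ 0.4007 -0.0034  1.2284]
(-38, 0.007) [ 0.6521 -0.1037  0.1059] cm [ 0.5658 -0.005   1.1329]
(-44, 0.008) [ 0.6464 -0.1042  0.0981] cm [ 0.5738 -0.0052  0.7735]
(-50, 0.008) [ 0.6389 -0.1048  0.0911] cm [ 0.7509 -0.007   0.6988]
```

View pics/s14c.png

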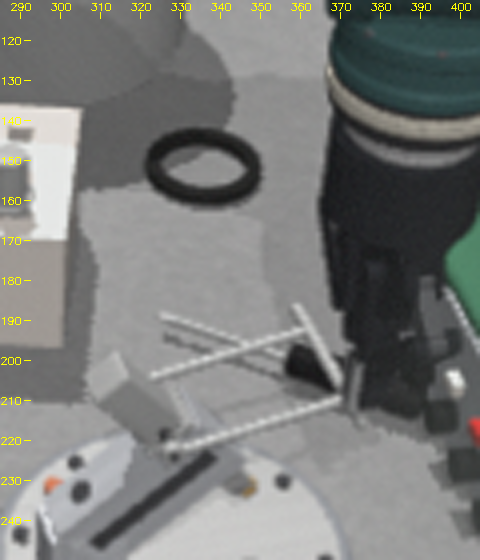

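```bash
python3 - <<'E'
from ring import *
for e in(6,12,18,24,30):
    print(e,[ (proj("side",tgt(e,0,0,v))[0]+[.6,.6]-[285,110])*4 for v in(.0495,-.028,-.0495)])
print((proj("side",np.array(manip.get_state()["ee_pos"]))[0]+.6-[285,110])*4)
E
```

```text
6 [array([297.366 , 308.9017]), array([351.327, 400.802]), array([367.2942, 428.0977])]
12 [array([296.7005, 295.4948]), array([351.0559, 387.3303]), array([367.15  , 414.6256])]
18 [array([294.2059, 282.5195]), array([348.8652, 374.3172]), array([365.0601, 401.6208])]
24 [array([289.8709, 270.1274]), array([344.7355, 361.916 ]), array([361.0026, 389.2366])]
30 [array([283.7047, 258.4699]), array([338.6689, 350.2799]), array([354.9773, 377.6266])]
[360.4614 401.827 ]
```

```bash
python3 -m crank '-0.5 0 1.1 0 1; -0.1 0 1.2 0 1; 0.1 0 1.7 0 1; 0.4 0 1.6 0 1; 0.3 0 1.2 0 1; 0 0 0 0 1; 0 0 0 0 1; 0 0 0 0 1';
python3 -c "
from ring import *
st()
plan([(-38,.007),(-44,.008),(-50,.008),(-52,.008)])
snap('side','s15')
crop('pics/s15.png','pics/s15c.png',285,130,405,270,4)
"
```

```text
clock: 15.2
ee_pos: [0.6608, -0.103, 0.1172]
eef_rot: [-0.038, 0.999, -0.0, 0.0]
wrist_force: [0.4, 0.8, -0.2]
grip_width: -0.0001
t 15.2 p [ 0.6608 -0.103   0.1172] yang 1.6460285262297274 zax [ 0.0008 -0.0002 -1.    ] F [ 0.4125  0.8196 -0.1626] M [-0.0504  0.0388  0.0027] w -0.0001213572911459799
(-38, 0.007) [ 0.6521 -0.1037  0.1059] cm [ 0.8723 -0.0046  1.1283]
(-44, 0.008) [ 0.6464 -0.1042  0.0981] cm [ 0.5736 -0.0054  0.7737]
(-50, 0.008) [ 0.6389 -0.1048  0.0911] cm [ 0.7507 -0.0071  0.699 ]
(-52, 0.008) [ 0.6363 -0.105   0.089 ] cm [ 0.266  -0.0025  0.2151]
```

View pics/s15c.png

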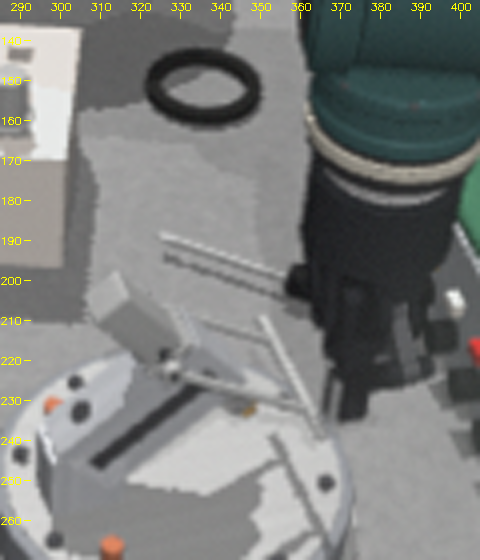

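```bash
python3 - <<'E'
from ring import *
for e in(-20,-26,-32,-38):
    print(e,tgt(e,0,0),[ (proj("side",tgt(e,0,0,v))[0]+[.6,.6]-[285,130])*4 for v in(.0495,-.0495)])
p=np.array(manip.get_state()["ee_pos"])
print([(proj("side",p+d)[0]+.6-[285,130])*4 for d in ([0,0,0],[-.011,0,0],[.011,0,0],[0,-.015,0])])
E
```

```text
-20 [ 0.6599 -0.103   0.1292] [array([280.1759, 288.4042]), array([346.7755, 408.2552])]
-26 [ 0.6559 -0.1034  0.1197] [array([271.9728, 301.6814]), array([337.6213, 421.763 ])]
-32 [ 0.651  -0.1038  0.1108] [array([262.3754, 314.5196]), array([327.0268, 434.8596])]
-38 [ 0.6451 -0.1043  0.1024] [array([251.4928, 326.8044]), array([315.1112, 447.4298])]
[array([340.1492, 413.7271]), array([320.8662, 416.2759]), array([359.3527, 411.1848]), array([348.5584, 433.4778])]
```

```bash
python3 -m crank '0.5 -0.8 0.3 0 1; 0.6 0 0.8 0 1; 0.3 0 0.4 0 1; 0.3 0 0.4 0 1; 0.4 0 0.35 0 1; 0.35 0 0.35 0 1; 0 0 0 0 1; 0 0 0 0 1';
python3 -c "
from ring import *
st()
plan([(-50,.004,.0035,-.05),(-52,.004,.0035,-.05),(-54,.004,.0035,-.05)])
snap('side','s16')
crop('pics/s16.png','pics/s16c.png',285,170,385,270,6)
"
```

```text
clock: 16.05
ee_pos: [0.6366, -0.1128, 0.0908]
eef_rot: [-0.038, 0.999, -0.0, 0.0]
wrist_force: [-0.1, -0.7, 1.2]
grip_width: 0.0001
t 16.05 p [ 0.6366 -0.1128  0.0908] yang 1.6460026097839113 zax [ 0.0002 -0.0001 -1.    ] F [-0.1376 -0.7391  1.183 ] M [-0.1427 -0.0136  0.0129] w 7.707727776397811e-05
(-50, 0.004, 0.0035, -0.05) [ 0.6356 -0.1131  0.0911] cm [ 0.101  -0.028  -0.0282]
(-52, 0.004, 0.0035, -0.05) [ 0.6329 -0.1134  0.089 ] cm [ 0.2659 -0.0026  0.2152]
(-54, 0.004, 0.0035, -0.05) [ 0.6302 -0.1136  0.0869] cm [ 0.2732 -0.0027  0.2058]
```

View pics/s16c.png

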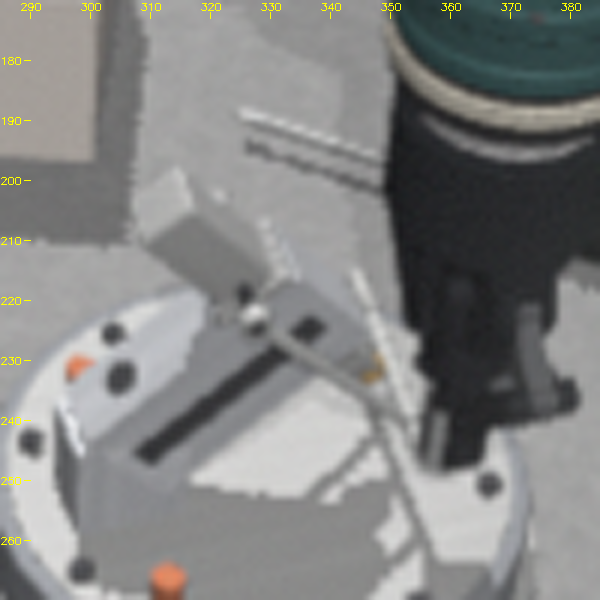

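```bash
python3 -m crank '0.25 0 0.2 0 1; 0.25 0 0.2 0 1; 0.2 0 0.2 0 1; 0.2 0 0.2 0 1; 0 0 0 0 1; 0 0 0 0 1; 0 0 0 0 1; 0 0 0 0 1';
python3 -c "
from ring import *
st()
snap('side','s17')
crop('pics/s17.png','pics/s17c.png',285,170,385,270,6)
for e in (-46,-48,-50,-52,-54,-56):print(e,[ (proj('side',tgt(e,0,0,v))[0]+[.6,.6]-[285,170])*6 for v in(.0495,-.0495)])
"
```

```text
clock: 16.9
ee_pos: [0.6276, -0.1134, 0.0826]
eef_rot: [-0.038, 0.999, 0.0, -0.0]
wrist_force: [-0.5, -0.2, -0.3]
grip_width: -0.0002
t 16.9 p [ 0.6276 -0.1134  0.0826] yang 1.6460350188449422 zax [-0.      0.0001 -1.    ] F [-0.4678 -0.1648 -0.2867] M [0.0128 0.0373 0.0161] w -0.00017747160039811922
-46 [array([352.778 , 273.2088]), array([446.0798, 454.7785])]
-48 [array([346.2266, 278.6426]), array([438.9896, 460.3806])]
-50 [array([339.5149, 283.9393]), array([431.737 , 465.8497])]
-52 [array([332.65  , 289.0939]), array([424.3297, 471.1806])]
-54 [array([325.6392, 294.1016]), array([416.7753, 476.3686])]
-56 [array([318.4899, 298.9576]), array([409.0817, 481.4087])]
```

View pics/s17c.png

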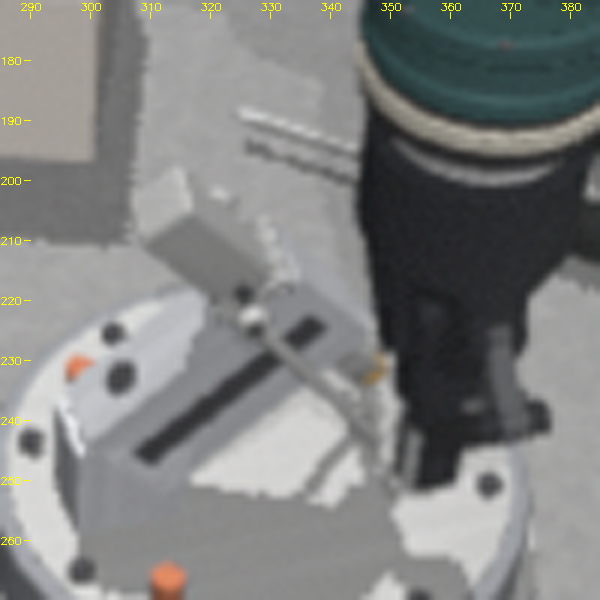

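```bash
python3 -m crank '-1 0 -0.2 0 1; -1 0 -1 0 1; 0 0 -4 0 1; 0 0 -4.5 0 1; 0 0 -4.5 0 1; 0 0 -4.5 0 1; 0 -4 0 0 1; 0 -4.5 0 0 1'
python3 -m crank '3 -3 0 0 1; 3 -3 0 0 1; 3 -3 0 0 1; 3 -3 0 0 1; 3 -3 0 0 1; 3 -1 0 0 1; 3 0 0 0 1; 0 0 0 0 1'
python3 -c "
from ring import *
st()
snap('side','s18');snap('top','t18')
crop('pics/s18.png','pics/s18c.png',285,170,385,270,6)
crop('pics/t18.png','pics/t18c.png',255,140,355,240,6)
"
```

```text
clock: 17.75
ee_pos: [0.6545, -0.1967, 0.2717]
eef_rot: [-0.039, 0.999, -0.001, 0.001]
wrist_force: [1.5, -0.2, -1.3]
grip_width: -0.0
clock: 18.55
ee_pos: [0.4538, -0.3726, 0.2702]
eef_rot: [-0.036, 0.999, -0.0, -0.0]
wrist_force: [1.3, -0.1, 0.1]
grip_width: 0.0003
t 18.55 p [ 0.4538 -0.3726  0.2702] yang 1.643347141056278 zax [-0.0003 -0.0003 -1.    ] F [ 1.2947 -0.1027  0.0567] M [-0.0155 -0.0495  0.0154] w 0.00030507830409414984
```

View pics/s18c.png

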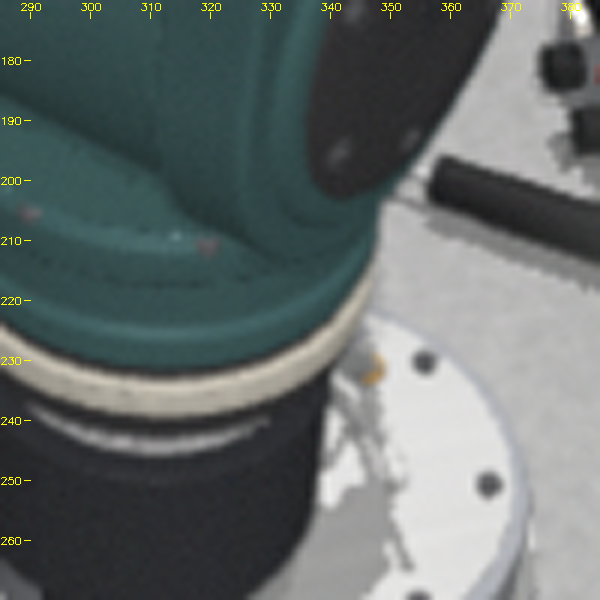

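View pics/t18c.png

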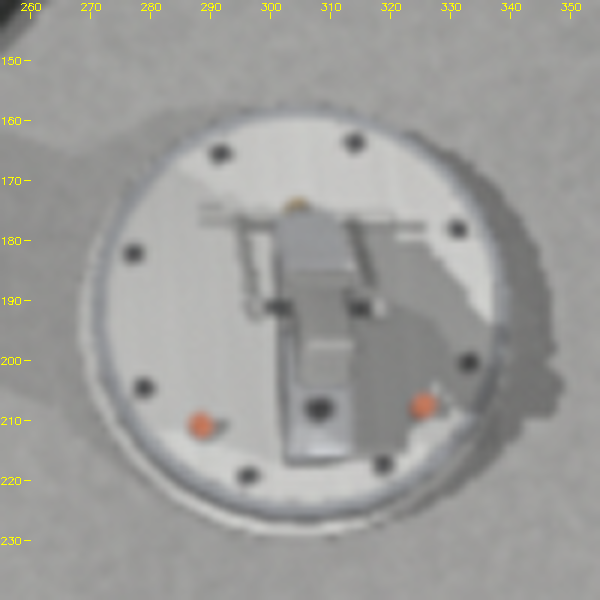

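View pics/s18.png

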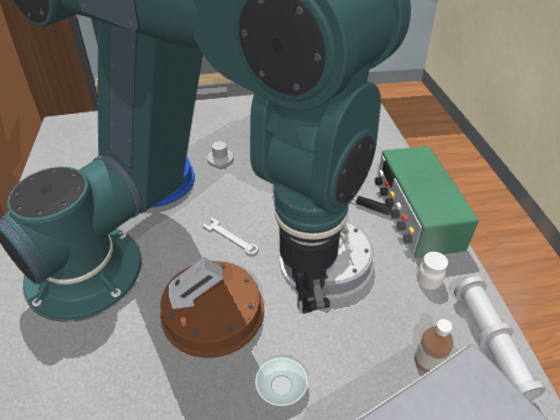

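```bash
python3 -m crank '1.0 3.7 -0.3 0 1; 1.0 3.7 -0.3 0 1; 1.0 3.7 -0.3 0 1; 1.0 3.7 -0.3 0 1; 1.0 3.7 0 0 1; 1.0 3.7 0 0 1; 1.0 3.7 0 0 1; 0.5 3 0 0 1'
python3 -c "
from ring import *
st()
snap('side','s19');snap('top','t19')
crop('pics/s19.png','pics/s19c.png',285,170,385,270,7)
"
```

```text
clock: 19.45
ee_pos: [0.3596, -0.0875, 0.2819]
eef_rot: [-0.038, 0.999, 0.0, 0.0]
wrist_force: [-0.6, 0.3, 1.1]
grip_width: -0.0001
t 19.45 p [ 0.3596 -0.0875  0.2819] yang 1.6472099705814345 zax [ 0.0004  0.0001 -1.    ] F [-0.5842  0.2998  1.1084] M [ 0.0297 -0.0091  0.0044] w -5.621477553447164e-05
```

View pics/s19c.png

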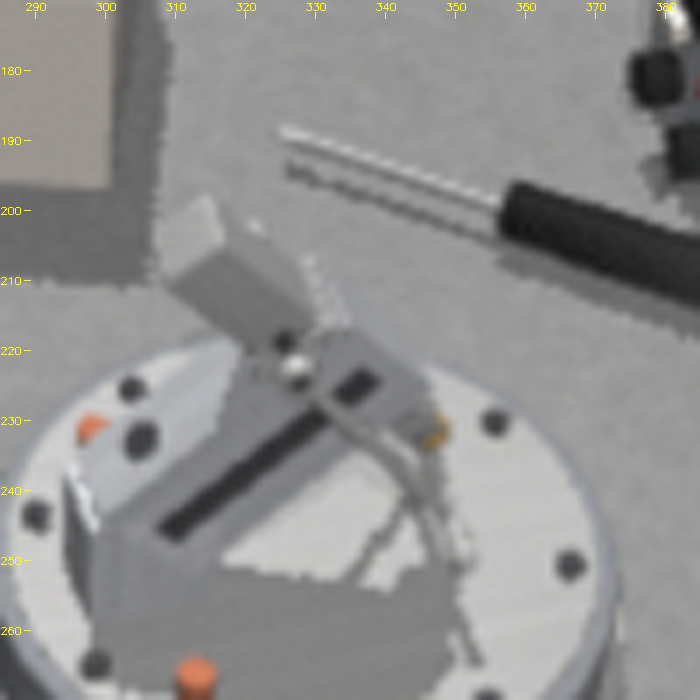

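View pics/s19.png

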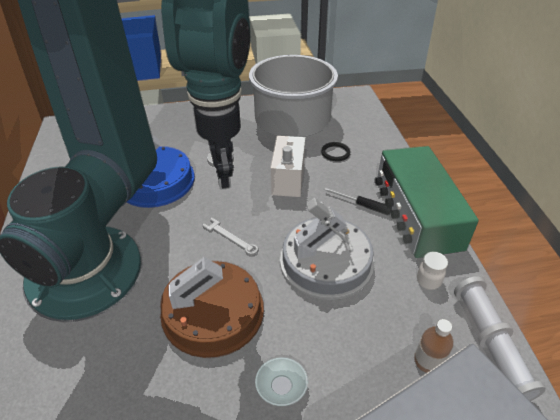

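View pics/t19.png

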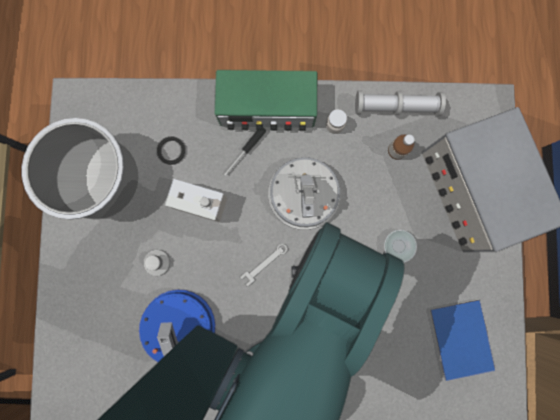

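```bash
python3 - <<'E'
from ring import *
crop("pics/t19.png","pics/t19c.png",280,160,335,215,12)
S=lambda x,y:(285+(x+.5)/7-.5,170+(y+.5)/7-.5); T=lambda x,y:(255+(x+.5)/6-.5,140+(y+.5)/6-.5)
M=np.array([.571,-.0675,.155]);L=R.from_euler("ZY",[.085,-np.radians(40)])
for n,a,b in(("nose",(441,432),(297,203)),("barR",(471,560),(393,216))):
    P,e=tri(S(*a),T(*b)); print(n,P,e,L.inv().apply(P-M))
for th in(0,.06,.12,.18):
    p=lambda y:M+L.apply([.098*np.sin(th-.1125),y,.01-.098*np.cos(th-.1125)])
    for y in(-.0495,0,.0495): print(th,y,"t",(proj("top",p(y))[0]-[280,160])*12,"s",(proj("side",p(y))[0]+.6-[285,170])*7)
print("nose pred",(proj("top",M+L.apply([0,0,-.0865]))[0]-[280,160])*12)
E
```

```text
nose [ 0.6249 -0.0632  0.0878] 0.0010387124541241474 [-0.0017 -0.0003 -0.0862]
barR [ 0.6217 -0.1107  0.0785] 0.002369882314146003 [-0.0133 -0.0474 -0.0887]
0 -0.0495 t [491.3204 175.9958] s [474.3763 560.7892]
0 0 t [288.8017 190.0824] s [420.0489 451.093 ]
0 0.0495 t [ 86.044  204.2378] s [368.9427 348.1473]
0.06 -0.0495 t [491.0594 153.8778] s [489.7546 550.6457]
0.06 0 t [288.0446 167.9859] s [434.865  441.1329]
0.06 0.0495 t [ 84.7896 182.1658] s [383.2311 338.3719]
0.12 -0.0495 t [490.9781 132.2759] s [504.6397 540.0008]
0.12 0 t [287.4129 146.4094] s [449.189  430.6635]
0.12 0.0495 t [ 83.606  160.6176] s [397.0296 328.0818]
0.18 -0.0495 t [491.0782 111.2559] s [518.9859 528.8834]
0.18 0 t [286.9094 125.4188] s [462.9764 419.7136]
0.18 0.0495 t [ 82.4972 139.6593] s [410.2949 317.3057]
nose pred [288.0445 152.0419]
```

View pics/t19c.png

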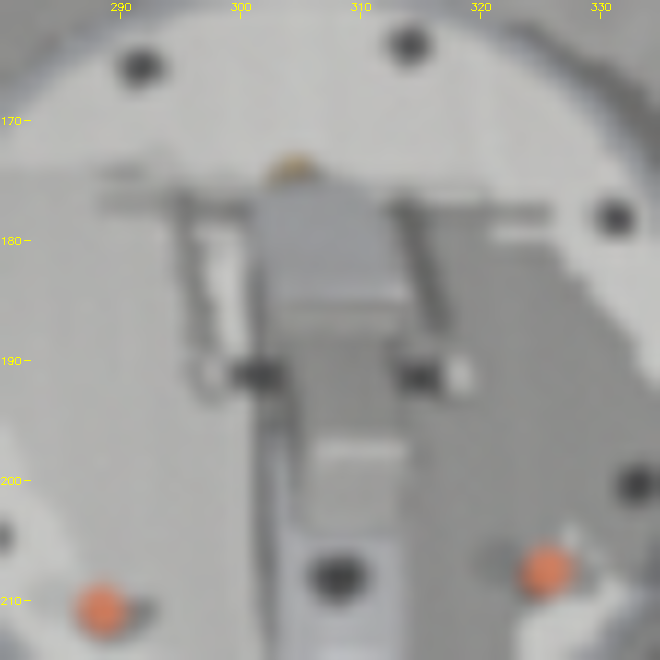

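```bash
python3 - <<'E'
from h import *
a=cv2.imread("pics/top0.png").astype(int);b=cv2.imread("pics/t19.png").astype(int)
for n,(x0,y0,x1,y1) in dict(gasket=(155,132,188,166),driver=(222,125,270,178),spanner=(238,240,292,288),solvent=(385,128,420,162),jar=(325,105,350,135),dish=(380,226,420,266),flange=(138,245,172,278),plain=(198,190,215,210)).items():
    print(n,np.abs(a-b)[y0:y1,x0:x1].mean().round(2))
print(manip.job_done())
E
```

```text
gasket 9.05
driver 8.28
spanner 9.51
solvent 7.27
jar 9.04
dish 21.02
flange 9.17
plain 11.19
the job is handed in; nothing more can be done
None
```

The ring pin is home in the lug of the white chamber and its ring is shut past the sprung nose. I handed the job in at about 19.5 s, with the robot clear of everything.

**What I did:**
- I gripped the pin's head, lifted it until only the nose was left in the stand's hole, and tilted it about 40° in the grip against the hole's edge.
- I then pushed it along the lug's sloping hole until it seated at about 25 N. The largest force I read at the end of any move was about 25 N.
- I let go and pushed the ring over the lug's free end with the shut fingers on one thumb tab.

**Last checks, from both cameras in the lug's frame:**

| Point | Measured | Expected |
|---|---|---|
| Nose tip, along the hole (z) | -86.2 mm | -86.5 mm |
| Ring bar, across (x) | -13 mm | -11 mm |
| Ring bar, along the hole (z) | -89 mm | -87.4 mm |

- These put the pin fully home and the ring at about 0 rad. The ring stayed there from when the fingers backed off until hand-in, about 2.5 s.
- **Other things:** the plain pin is still in its hole. By eye the other items look where they started.

**Checks that disagreed or settled nothing:**
- The side camera read about 3 mm off the top camera in y at the stand. I went with the top camera, which matched the grasp.
- I also compared the first and last top pictures item by item, in the same script that handed the job in, so it could not have changed anything. Every item differed by 7 to 11 grey levels, and the dish by 21. I think that is the changed lighting, with the arm's shadow on the dish, but this check does not prove that nothing shifted.

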